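# Punch the drill spot in a hanger blank

### The arm

A 7-joint arm with a two-finger parallel gripper is mounted at the origin on a cart in front of the work surface, level with it; the furniture and walls round the work are solid. World frame = base frame: x ahead of the robot, y to its left, z up, the work surface at z = 0. Lengths are in m, angles in rad, forces in N, time in s.
With the tool pointing down it reaches from about 0.4 to 0.85 m from the base axis. Payload 4.5 kg.
Tool frame: the origin (TCP) lies midway between the tips of the shut fingers; the grasp point (between the pads) lies 19 mm behind it; z points along the fingers, y is the line along which they close (so a half turn about z gives the same grasp; the last joint's range is limited). The gripper opens to 88 mm and grips with 3 to 60 N. Pads are 18 mm wide; open, the fingers measure 123 mm over their backs; the gripper's body (75 mm by 187 mm) begins 45 mm behind the grasp point.
Start: joints at [0.034, 0.689, -0.195, 1.565, 0.157, 0.902, -0.215], TCP at [0.625, 0, 0.239] pointing down, gripper open.
Joint ranges: [-3.01, 3.01], [-0.46, 2.08], [-1.47, 1.51], [0.13, 2.56], [-1, 4.14], [0.04, 2.09], [-2.66, 2.66]. Speed limits (rad/s): [2.57, 2.57, 3.14, 3.14, 3.14, 3.14, 3.14].

### API

Orientations are given as a unit quaternion [x, y, z, w].
In Python, from plant import r gives the robot as it stands.
- The arm moves only by the tool carry_out, never from a script. Its argument "plan" is a list of rows, each an object with "rot": the turn, a rotation vector about the tool's x, y, z in rad, a list of three; "xyz": the shift along the tool's x, y, z in m, a list of three; "grip": the closure in counts, from 0 (fully open) to 255 (shut). In form: [{"rot": [wx, wy, wz], "xyz": [dx, dy, dz], "grip": grip}, ...]. A call has 1 to 8 rows; each row is the pose to reach, as a shift and turn from the pose commanded when the call began, along the tool's axes at that moment; what a row does not reach only later rows make up. A row lasts 1/12 s, in which the tool goes at most 41.7 mm and 7.16 degrees, less where a joint would pass 70% of its speed; a pose out of reach is approached as far as the arm can. A call with a gripper value outside its range is refused whole. The fingers move at their own pace and stop on an object; "squeeze" is the grip in N (left out, the last holds). Time passes only in rows, so rows that repeat a pose let the fingers close. It gives the time, the measured TCP pose, the force, the opening and the grip force at its end, in the units of the state.
- r.get_state(): the state, without advancing time (a new reading comes with each control period).
- r.snapshot(name): name is "scene" or "side" or "wrist"; returns the picture (420x560x3 uint8, red, green, blue); there is no depth.
- r.camera_params(name): a dict with "fx", "fy", "cx", "cy" (pixels), "distortion" ([k1, k2, p1, p2, k3] as OpenCV has them; the pictures are not rectified), "position" and "attitude" of the camera in the world; the wrist camera has in their place "hand_eye" (4x4, takes a point from camera to tool coordinates, whose origin is the TCP and whose axes are the flange's). Camera axes: x right, y down, z forward; pixel columns grow to the right and rows downward; lengths in m; the calibration is good to about 2 mm. A picture is of the moment at which its call begins: read the wrist's pose just before it. camera_params takes no time and is no camera call.
- r.finish_job(): hands the job in; it is judged then, once.
The state is a dict: "clock": time; "q": joint angles; "qd": joint speeds; "joint_torque": joint torques, N m; "tool_pos": TCP position; "eef_rot": TCP orientation; "contact_force": force on the tool from outside, world axes, zero at the start; "moment": the same for the moment, N m; "opening": opening from 0.0 (shut) to 1.0 (fully open); "finger_force": force on a finger pad.
Only numpy, scipy, OpenCV 4.12 (cv2) and the standard library are available. Lean on these libraries where they do the work, as an engineer would, in place of code of your own. Each camera call takes 0.05 s, during which the arm holds its last target. There are 200 camera calls.

### The job

The steel blank on the chopping board is to become a ladle hanger and needs a drill spot: take the spring-loaded centre punch out of its wooden block, stand its point inside the small white ring on the blank and push it straight down until its spring snaps, without ramming it on to its hard stop afterwards. Snap it nowhere else. Then put the punch back in its block, upright and fully home; leave the blank lying where it is, and disturb nothing else.

Things in the scene. Friction and masses are not known exactly. Their poses are not given: they have to be found in the camera images.
- punch_grip (a point): Centre punch, loose, 0.4 kg, upright in its block. This  middle of its dark ribbed grip sleeve (24 mm diameter, 75 mm long incl. brass cap), on the axis, z up. The sleeve's flat shoulder, which rests on the block, is 37.5 mm below, the top 37.5 mm above. A steel point stands out below the barrel by 14 to 30 mm: how far differs and is not measured.
- punch_nose (a point): Centre of the lower end of the punch's slim steel barrel (13 mm diameter, end tapered to 9 mm), on its axis, 82.5 mm below punch_grip. The 5.6 mm thick point comes out here.
- punch: The same centre punch as a whole: origin at punch_nose, z up along its axis.
- punch_trip (a joint): Hidden trip inside the punch, m: 0 = set, 0.004 = snapped (past 0.002 counts). Pressed on its point, the punch resists with 3 N at first, rising steadily to about 14.5 N after 5 to 6 mm; there the trip snaps and the force drops at once to about 8 N. About 4 mm further down the point meets a hard stop and the force shoots up (over 20 N is ramming). Resets itself when lifted.
- blank: The hanger blank, a loose bare steel strap 128 x 36 x 6 mm, 0.35 kg, lying on the chopping board, with a 26 mm high upturned lip at its -x end, two drilled holes and a rounded +x end. Origin at its underside, 54 mm from the lip's end; x along the strap, z up.
- mark (a point): Centre of the white ring (inner diameter 8 mm) on a blue dye patch on the blank's top face, near its rounded end, 46 mm from the blank's origin; its z is the height of the blank's top face (24 mm above the worktop).
- cutting_board: Wooden chopping board with a paddle handle, 176 x 300 x 18 mm, fixed; origin at its underside, top 18 mm up. The wide part is centred 56 mm along its +y.
- punch_block: Fixed wooden block, 66 x 66 x 88 mm, origin under its centre, z up, with a vertical round hole of 17 mm diameter, 81 mm deep, with a 3 mm chamfer, in its top.
- block_mouth (a point): Centre of the hole's mouth on the top face of the block, 88 mm above the worktop. With the punch home, punch_grip lies 37.5 mm above this point.
- flask: Loose conical glass flask, 69 mm diameter, 105 mm high, standing on the worktop at the right; bystander. Origin at its underside.
- shaker_salt: Loose steel and glass shaker, 44 mm diameter, 89 mm high, standing near the wall; bystander. Origin at its underside.
- shaker_pepper: A second, like shaker behind the first; bystander. Origin at its underside.
Not all that is in view belongs to the job. Of the things shaped like the punch_block, the wooden one is meant.

How it is judged:
On the way, in this order (a step that is already met when the one before it is completed fails the run):
1. the punch is drawn right out of its block (z of punch_nose in the frame of block_mouth above 0.02 m), for 0.1 s.
2. the punch, upright, with its point inside the ring and pressing on the blank, has snapped (value of joint punch_trip above 0.002 m and contact force between punch and blank above 1 N and horizontal distance between punch_nose and mark below 0.004 m and angle between punch_nose's own z axis and vertical below 0.12 rad), for 0.03 s.
At the end, for the whole second after the job is handed in: The punch stands released and at rest in its block, upright within 0.08 rad, its shoulder on the block's top within 3 mm, its axis within 5 mm of the hole's, its point sprung out; the blank and its mark lie within 10 mm of where they were (horizontal distance between punch_nose and block_mouth below 0.005 m and height (world z) of punch_nose between 0.04 and 0.046 m and angle between punch_nose's own z axis and vertical below 0.08 rad and linear speed of punch below 0.02 m/s and value of joint punch_trip below 0.001 m and distance of each of blank, mark from where it was at the start of the episode below 0.01 m); the robot touches nothing.
It fails at once if the punch is pressed on the blank with more than 20 N (contact force between punch and blank above 20 N).
It fails at once if the punch snaps with its point outside the ring (value of joint punch_trip above 0.002 m and horizontal distance between punch_nose and mark above 0.005 m).
It fails at once if the flask or a shaker is shifted by more than 20 mm (distance of any of flask, shaker_salt, shaker_pepper from where it was at the start of the episode above 0.02 m).
It also fails if it takes over 61 s, if anything falls off the work surface, if the arm or the gripper's body presses on something with over 40 N, if the wrist force passes 120 N, or if a joint passes its speed limit or range.

## Working session

There is one attempt and no reset: what is moved stays moved. The work goes in short steps, Python scripts to look and compute and a tool call to move; the robot and the scene stay as the last step left them, time stands still between calls to the robot, and variables do not carry over. Pictures are saved under pics/ and viewed, at most 10 in all, crops included, and the job is handed in when it is done.

Besides the shell and the picture viewer there is one more tool, called after "Request:" as a command line: name --argument value ..., lists and objects as JSON in quotes. carry_out: Moves the arm, as the interface text tells. Its arguments: {"type":"object","properties":{"plan":{"type":"array"},"squeeze":{"type":"number"}},"required":["plan"]}

```bash
mkdir -p pics
cat > h.py <<'E'
import numpy as np, cv2
from scipy.spatial.transform import Rotation as R
from plant import r
def cam(name):
    p=r.camera_params(name); K=np.array([[p['fx'],0,p['cx']],[0,p['fy'],p['cy']],[0,0,1.]]); d=np.array(p['distortion'],float)
    if 'hand_eye' in p:
        s=r.get_state(); T=np.eye(4); T[:3,:3]=R.from_quat(s['eef_rot']).as_matrix(); T[:3,3]=s['tool_pos']
        M=T@np.array(p['hand_eye'])
    else:
        M=np.eye(4); a=np.array(p['attitude'],float)
        M[:3,:3]=a if a.shape==(3,3) else R.from_quat(a).as_matrix(); M[:3,3]=p['position']
    return K,d,M
def ray(c,uv):
    K,d,M=c; n=cv2.undistortPoints(np.array([[uv]],float),K,d)[0,0]
    return M[:3,3],M[:3,:3]@np.array([n[0],n[1],1])
def atz(c,uv,z):
    o,v=ray(c,uv); return o+v*(z-o[2])/v[2]
def proj(c,P):
    K,d,M=c; W=np.linalg.inv(M); P=np.atleast_2d(np.array(P,float))
    return cv2.projectPoints(P,cv2.Rodrigues(W[:3,:3])[0],W[:3,3],K,d)[0][:,0]
def two(c1,u1,c2,u2):
    (a,v),(b,w)=ray(c1,u1),ray(c2,u2); t=np.linalg.lstsq(np.c_[v,-w],b-a,rcond=None)[0]
    p,q=a+t[0]*v,b+t[1]*w; return (p+q)/2,np.linalg.norm(p-q)
def save(n,im): cv2.imwrite('pics/'+n+'.png',im[:,:,::-1])
E
python3 - <<'E'
from h import *
for n in('scene','side','wrist'):
    c=cam(n); np.savez('c_'+n,K=c[0],d=c[1],M=c[2]); save(n+'0',r.snapshot(n))
    print(n,r.camera_params(n).get('attitude'),c[2].round(3).tolist(),c[0][0,0])
s=r.get_state(); print(s)
E
```

```text
scene [ 0.83593134 -0.28973202  0.15650309 -0.43906825] [[0.783, -0.347, 0.516, 0.047], [-0.622, -0.447, 0.643, -0.718], [0.007, -0.825, -0.565, 0.698], [0.0, 0.0, 0.0, 1.0]] 403.4100538159812
side [ 0.79975389 -0.23769293  0.16019643 -0.52747785] [[0.836, -0.211, 0.507, -0.13], [-0.549, -0.331, 0.768, -1.141], [0.005, -0.92, -0.392, 0.654], [0.0, 0.0, 0.0, 1.0]] 543.6141473128624
wrist None [[1.0, 0.001, -0.0, 0.625], [0.001, -0.952, -0.305, 0.078], [-0.0, 0.305, -0.952, 0.383], [0.0, 0.0, 0.0, 1.0]] 316.2848216339927
{'clock': 0.15, 'q': array([ 0.0338169 ,  0.68981458, -0.19451093,  1.56606055,  0.15729158,
        0.90251831, -0.21511669]), 'qd': array([-0.0010428 , -0.00441517,  0.00101186, -0.00405507, -0.00033379,
       -0.0004087 , -0.00094114]), 'joint_torque': array([-1.46674727e-03, -5.27863634e+01, -1.26819178e+00, -1.53587687e+01,
       -5.24473807e-02,  3.92338901e-03,  1.12435155e-04]), 'tool_pos': array([ 6.24530028e-01, -5.35890313e-05,  2.38091224e-01]), 'eef_rot': array([ 7.07103649e-01,  7.07109560e-01, -5.35930524e-04, -4.60626979e-04]), 'contact_force': array([0.18086166, 0.16460182, 0.65597354]), 'moment': array([-0.00099826,  0.03669287,  0.053444  ]), 'finger_force': 0.0, 'opening': 0.9963887854672414}
```

View pics/scene0.png

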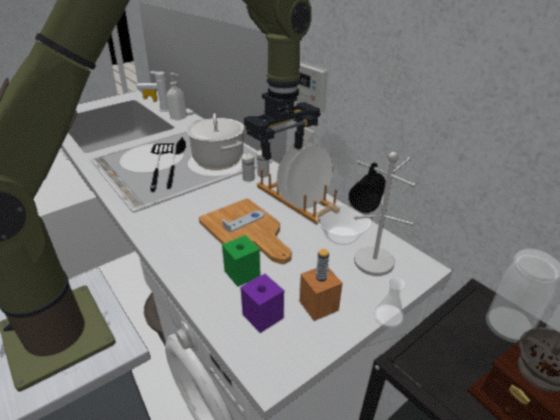

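View pics/side0.png

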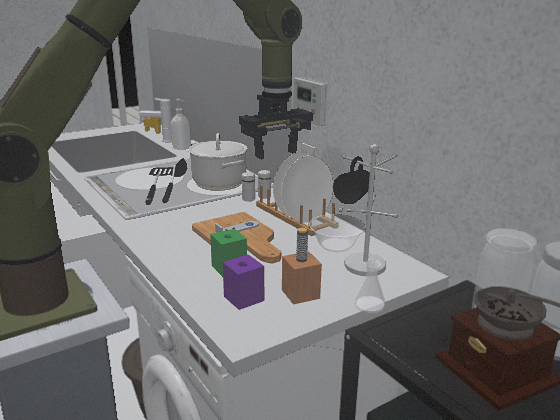

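View pics/wrist0.png

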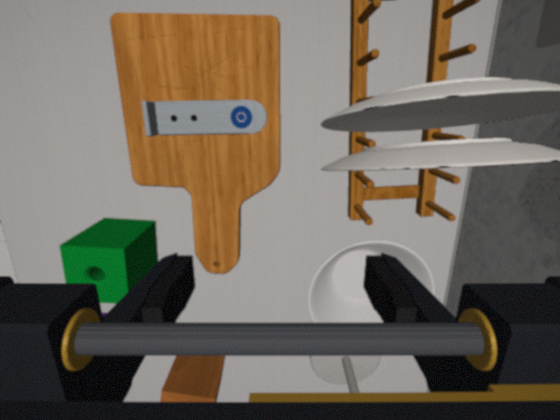

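The scene shows the punch at (323,265), cap (323,252), in the wooden block (320,293). The look-alikes are the green block (241,260) and the purple one (263,303), so I choose the wooden one. The wrist view shows the mark at (241,117) and the lip at (150,118). The mug stand at (375,262) and the flask at (390,305) are the obstacles near the punch.

Run:
```python
from h import *
S,D,W=cam('scene'),cam('side'),cam('wrist')
print('cap top',two(S,(323,250),D,(302,229)))
print('mark',atz(W,(241,117),.024),'lip',atz(W,(146,118),.05),'board corners',atz(W,(113,14),.018),atz(W,(279,16),.018))
print('stand',atz(S,(375,264),.01),atz(D,(366,265),.01),'stand top',two(S,(393,156),D,(374,149)))
print('arms',two(S,(411,222),D,(396,215)),two(S,(413,180),D,(396,154)))
print('flask',atz(S,(389,318),.0),atz(D,(370,303),.0))
a=cv2.imread('pics/scene0.png')[230:330,270:420]; b=cv2.imread('pics/side0.png')[215:315,250:400]
cv2.imwrite('pics/crop.png',np.vstack([cv2.resize(x,None,fx=3,fy=3,interpolation=2) for x in(a,b)]))
```

```text
cap top (array([ 0.51252953, -0.27544512,  0.15932563]), np.float64(0.001732941303380543))
mark [0.58417444 0.07097832 0.024     ] lip [0.49078512 0.07063826 0.05      ] board corners [0.45674837 0.17171351 0.018     ] [0.62552584 0.16949044 0.018     ]
stand [ 0.70925293 -0.27500954  0.01      ] [ 0.71329161 -0.27272063  0.01      ] stand top (array([ 0.72326935, -0.25957762,  0.30325218]), np.float64(0.0028259367390359035))
arms (array([ 0.74193446, -0.32797009,  0.15803022]), np.float64(0.00010523430289454913)) (array([ 0.67942792, -0.35635416,  0.31373771]), np.float64(0.02566103276266518))
flask [ 6.06646097e-01 -4.07030086e-01  1.11022302e-16] [ 0.6147475  -0.39610423  0.        ]
```

View pics/crop.png

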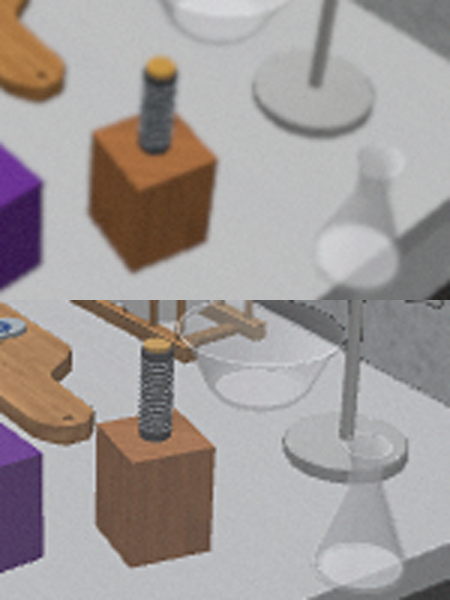

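Run:
```python
from h import *
S,D,W=cam('scene'),cam('side'),cam('wrist')
print('cap',two(S,(323.3,251.7),D,(302.7,230)),'shoulder',atz(S,(321.7,279.3),.088),atz(D,(302,260.3),.088))
print('plate',two(S,(278,185),D,(275,188)),two(S,(278,185),W,(322,123)),'shaker',atz(S,(249,180),0),atz(S,(263,175),0))
P=np.array([.6245,-.1,.238-.137]); print(proj(W,[P]), proj(W,[[.6245,0,.239]]))
```

```text
cap (array([ 0.51104057, -0.2789891 ,  0.15833529]), np.float64(0.0002485066745941658)) shoulder [ 0.5065411  -0.28599353  0.088     ] [ 0.50670061 -0.2851329   0.088     ]
plate (array([0.62374122, 0.0093638 , 0.14100368]), np.float64(0.00790585011961814)) (array([0.66370902, 0.06708974, 0.09686555]), np.float64(0.0013648372471783401)) shaker [0.70603955 0.28007124 0.        ] [0.7642483  0.27850677 0.        ]
[[277.84300425 293.04715785]] [[276.88136196 271.12142719]]
```

Request:
carry_out --plan '[{"rot": [0, 0, 0], "xyz": [-0.035, -0.022, -0.012], "grip": 0}, {"rot": [0, 0, 0], "xyz": [-0.07, -0.044, -0.024], "grip": 0}, {"rot": [0, 0, 0], "xyz": [-0.105, -0.066, -0.037], "grip": 0}, {"rot": [0, 0, 0], "xyz": [-0.14, -0.088, -0.05], "grip": 0}, {"rot": [0, 0, 0], "xyz": [-0.175, -0.112, -0.062], "grip": 0}, {"rot": [0, 0, 0], "xyz": [-0.175, -0.112, -0.062], "grip": 0}, {"rot": [0, 0, 0], "xyz": [-0.175, -0.112, -0.062], "grip": 0}, {"rot": [0, 0, 0], "xyz": [-0.175, -0.112, -0.062], "grip": 0}]' --squeeze 30

```text
clock: 0.82
tool_pos: [0.5132, -0.1746, 0.3007]
eef_rot: [0.707, 0.707, 0.0, -0.0]
contact_force: [0.3, 0.4, 0.8]
opening: 1.0
finger_force: 0.0
```

Run:
```python
from h import *
W=cam('wrist'); im=r.snapshot('wrist'); save('w1',im); s=r.get_state(); print(s['tool_pos'],s['eef_rot'])
print('cap',proj(W,[[.512,-.275,.163]]),'mouth',proj(W,[[.512,-.275,.088]]))
x,y=proj(W,[[.512,-.275,.13]])[0].astype(int); y=min(y,340)
cv2.imwrite('pics/w1c.png',cv2.resize(im[max(y-90,0):y+80,x-110:x+110,::-1],None,fx=3,fy=3,interpolation=2)); print(x-110,max(y-90,0))
```

```text
[ 0.51372358 -0.17327902  0.30041859] [ 7.06439608e-01  7.07772886e-01  6.77680100e-04 -4.03072933e-04]
cap [[276.49660683 293.28444388]] mouth [[276.81266179 260.22005982]]
166 187
```

View pics/w1c.png

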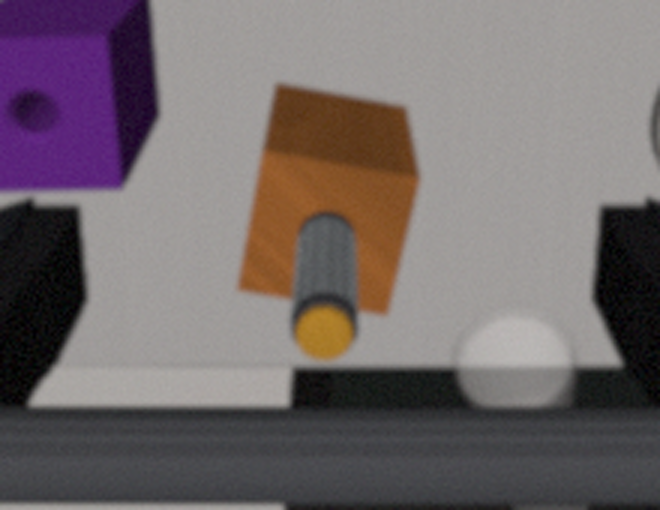

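Cap centre at about (274.3, 298), and the four top corners of the block are visible.

Run:
```python
from h import *
W=cam('wrist')
c=[atz(W,(166+u/3,187+v/3),.088) for u,v in((265,150),(418,177),(387,313),(240,290))]
print('cap',atz(W,(274.3,298),.163)); print(np.round(c,4).tolist(),np.mean(c,0)); print([np.linalg.norm(c[i]-c[i-1]).round(4) for i in range(4)])
print(r.get_state()['tool_pos'])
```

```text
cap [ 0.51048824 -0.27894834  0.163     ]
[[0.4853, -0.2422, 0.088], [0.5478, -0.254, 0.088], [0.5362, -0.3178, 0.088], [0.4733, -0.3066, 0.088]] [ 0.51066702 -0.28014173  0.088     ]
[np.float64(0.0656), np.float64(0.0636), np.float64(0.0648), np.float64(0.0639)]
[ 0.51372358 -0.17327902  0.30041859]
```

Request:
carry_out --plan '[{"rot": [0, 0, 0], "xyz": [-0.035, -0.001, 0.03], "grip": 0}, {"rot": [0, 0, 0], "xyz": [-0.07, -0.002, 0.06], "grip": 0}, {"rot": [0, 0, 0], "xyz": [-0.1045, -0.002, 0.08], "grip": 0}, {"rot": [0, 0, 0], "xyz": [-0.1045, -0.002, 0.1], "grip": 0}, {"rot": [0, 0, 0], "xyz": [-0.1045, -0.002, 0.1], "grip": 0}, {"rot": [0, 0, 0], "xyz": [-0.1045, -0.002, 0.1], "grip": 0}, {"rot": [0, 0, 0], "xyz": [-0.1045, -0.002, 0.1], "grip": 0}]'

```text
clock: 1.45
tool_pos: [0.513, -0.2764, 0.2015]
eef_rot: [0.706, 0.709, 0.001, -0.0]
contact_force: [1.6, -0.1, -0.0]
opening: 0.998
finger_force: 0.0
```

Run:
```python
from h import *
s=r.get_state(); print(s['tool_pos'],R.from_quat(s['eef_rot']).as_matrix().round(4).tolist())
```

```text
[ 0.51296728 -0.27638461  0.20145223] [[-0.0043, 1.0, 0.0017], [1.0, 0.0043, 0.0019], [0.0018, 0.0017, -1.0]]
```

Request:
carry_out --plan '[{"rot": [0, 0, 0], "xyz": [-0.003, -0.002, 0.0], "grip": 0}, {"rot": [0, 0, 0], "xyz": [-0.003, -0.002, 0.03], "grip": 0}, {"rot": [0, 0, 0], "xyz": [-0.003, -0.002, 0.06], "grip": 0}, {"rot": [0, 0, 0], "xyz": [-0.003, -0.002, 0.09], "grip": 0}, {"rot": [0, 0, 0], "xyz": [-0.003, -0.002, 0.09], "grip": 0}, {"rot": [0, 0, 0], "xyz": [-0.003, -0.002, 0.09], "grip": 0}, {"rot": [0, 0, 0], "xyz": [-0.003, -0.002, 0.09], "grip": 0}, {"rot": [0, 0, 0], "xyz": [-0.003, -0.002, 0.09], "grip": 0}]'

```text
clock: 2.12
tool_pos: [0.5107, -0.2828, 0.1132]
eef_rot: [0.707, 0.707, 0.001, 0.002]
contact_force: [0.2, 0.4, 0.5]
opening: 0.999
finger_force: 0.0
```

Run:
```python
from h import *
s=r.get_state(); print(s['tool_pos'],R.from_quat(s['eef_rot']).as_matrix().round(4).tolist(),s['contact_force'],abs(s['qd']).max())
```

```text
[ 0.51072805 -0.2828278   0.11315566] [[-0.0004, 1.0, 0.0041], [1.0, 0.0004, -0.0016], [-0.0016, 0.0041, -1.0]] [0.17504181 0.4396277  0.50891619] 0.006579456086926337
```

Request:
carry_out --plan '[{"rot": [0, 0, 0], "xyz": [0.003, 0, 0.002], "grip": 0}, {"rot": [0, 0, 0], "xyz": [0.003, 0, 0.002], "grip": 100}, {"rot": [0, 0, 0], "xyz": [0.003, 0, 0.002], "grip": 255}, {"rot": [0, 0, 0], "xyz": [0.003, 0, 0.002], "grip": 255}, {"rot": [0, 0, 0], "xyz": [0.003, 0, 0.002], "grip": 255}, {"rot": [0, 0, 0], "xyz": [0.003, 0, 0.002], "grip": 255}, {"rot": [0, 0, 0], "xyz": [0.003, 0, 0.002], "grip": 255}, {"rot": [0, 0, 0], "xyz": [0.003, 0, 0.002], "grip": 255}]' --squeeze 40

```text
clock: 2.78
tool_pos: [0.509, -0.2795, 0.1087]
eef_rot: [0.707, 0.707, 0.0, -0.0]
contact_force: [-0.6, -0.7, 0.1]
opening: 0.493
finger_force: 0.0
```

Run:
```python
from h import *
s=r.get_state(); print(s['tool_pos'],R.from_quat(s['eef_rot']).as_matrix().round(4).tolist(),s['contact_force'],s['opening'],s['finger_force'],abs(s['qd']).max())
```

```text
[ 0.50899204 -0.27949819  0.10867491] [[0.0, 1.0, -0.0], [1.0, -0.0, 0.0001], [0.0001, -0.0, -1.0]] [-0.64798023 -0.69854481  0.09204673] 0.4929855763297166 0.0 0.0013595638766272045
```

Fingers are still closing, so I'll hold.

Request:
carry_out --plan '[{"rot": [0, 0, 0], "xyz": [0, 0.001, 0], "grip": 255}, {"rot": [0, 0, 0], "xyz": [0, 0.001, 0], "grip": 255}, {"rot": [0, 0, 0], "xyz": [0, 0.001, 0], "grip": 255}, {"rot": [0, 0, 0], "xyz": [0, 0.001, 0], "grip": 255}, {"rot": [0, 0, 0], "xyz": [0, 0.001, 0], "grip": 255}, {"rot": [0, 0, 0], "xyz": [0, 0.001, 0], "grip": 255}, {"rot": [0, 0, 0], "xyz": [0, 0.001, 0], "grip": 255}, {"rot": [0, 0, 0], "xyz": [0, 0.001, 0], "grip": 255}]'

```text
clock: 3.45
tool_pos: [0.5096, -0.2795, 0.1086]
eef_rot: [0.707, 0.707, -0.0, -0.0]
contact_force: [-1.5, 0.1, -1.7]
opening: 0.263
finger_force: 40.0
```

Run:
```python
from h import *
s=r.get_state(); print(s['tool_pos'],R.from_quat(s['eef_rot']).as_matrix().round(4).tolist(),s['contact_force'],s['opening'],s['finger_force'],abs(s['qd']).max())
```

```text
[ 0.50964736 -0.27948612  0.10861999] [[0.0001, 1.0, -0.0006], [1.0, -0.0001, 0.0001], [0.0001, -0.0006, -1.0]] [-1.49053649  0.14383528 -1.6610494 ] 0.26334208093653644 39.986590314656496 0.012667203161736468
```

Request:
carry_out --plan '[{"rot": [0, 0, 0], "xyz": [0, 0, -0.01], "grip": 255}, {"rot": [0, 0, 0], "xyz": [0, 0, -0.03], "grip": 255}, {"rot": [0, 0, 0], "xyz": [0, 0, -0.05], "grip": 255}, {"rot": [0, 0, 0], "xyz": [0, 0, -0.07], "grip": 255}, {"rot": [0, 0, 0], "xyz": [0, 0, -0.09], "grip": 255}, {"rot": [0, 0, 0], "xyz": [0, 0, -0.115], "grip": 255}, {"rot": [0, 0, 0], "xyz": [0, 0, -0.13], "grip": 255}, {"rot": [0, 0, 0], "xyz": [0, 0, -0.13], "grip": 255}]'

```text
clock: 4.12
tool_pos: [0.513, -0.2801, 0.2427]
eef_rot: [0.707, 0.707, 0.002, 0.004]
contact_force: [1.1, -0.2, -4.2]
opening: 0.262
finger_force: 40.0
```

Run:
```python
from h import *
s=r.get_state(); p=s['tool_pos']; print(p,R.from_quat(s['eef_rot']).as_matrix().round(4).tolist(),s['contact_force'],s['opening'],s['finger_force'])
print(np.array([.584,.16,.24])-p)
```

```text
[ 0.51303872 -0.28012147  0.2426559 ] [[-0.0003, 1.0, 0.0086], [1.0, 0.0004, -0.003], [-0.003, 0.0086, -1.0]] [ 1.06251868 -0.1681758  -4.22010997] 0.26236508449898943 39.98777221888304
[ 0.07096128  0.44012147 -0.0026559 ]
```

Request:
carry_out --plan '[{"rot": [0, 0, 0], "xyz": [0.03, 0.005, 0], "grip": 255}, {"rot": [0, 0, 0], "xyz": [0.07, 0.011, 0], "grip": 255}, {"rot": [0, 0, 0], "xyz": [0.11, 0.018, 0], "grip": 255}, {"rot": [0, 0, 0], "xyz": [0.15, 0.024, 0], "grip": 255}, {"rot": [0, 0, 0], "xyz": [0.19, 0.03, 0], "grip": 255}, {"rot": [0, 0, 0], "xyz": [0.23, 0.037, 0], "grip": 255}, {"rot": [0, 0, 0], "xyz": [0.27, 0.044, 0], "grip": 255}, {"rot": [0, 0, 0], "xyz": [0.31, 0.05, 0], "grip": 255}]'

```text
clock: 4.78
tool_pos: [0.56, 0.0329, 0.2379]
eef_rot: [0.707, 0.707, 0.0, -0.0]
contact_force: [0.1, -1.0, -3.9]
opening: 0.264
finger_force: 40.0
```

Request:
carry_out --plan '[{"rot": [0, 0, 0], "xyz": [0.04, 0.007, 0], "grip": 255}, {"rot": [0, 0, 0], "xyz": [0.08, 0.014, 0.01], "grip": 255}, {"rot": [0, 0, 0], "xyz": [0.11, 0.021, 0.03], "grip": 255}, {"rot": [0, 0, 0], "xyz": [0.14, 0.021, 0.05], "grip": 255}, {"rot": [0, 0, 0], "xyz": [0.14, 0.021, 0.07], "grip": 255}, {"rot": [0, 0, 0], "xyz": [0.14, 0.021, 0.07], "grip": 255}, {"rot": [0, 0, 0], "xyz": [0.14, 0.021, 0.07], "grip": 255}, {"rot": [0, 0, 0], "xyz": [0.14, 0.021, 0.07], "grip": 255}]'

```text
clock: 5.45
tool_pos: [0.5816, 0.1693, 0.1691]
eef_rot: [0.708, 0.707, 0.0, 0.001]
contact_force: [0.4, -0.0, -3.7]
opening: 0.263
finger_force: 40.0
```

Run:
```python
from h import *
s=r.get_state(); W=cam('wrist'); im=r.snapshot('wrist'); p=s['tool_pos']; print(p,R.from_quat(s['eef_rot']).as_matrix().round(4).tolist(),s['contact_force'],s['opening'])
x,y=proj(W,[[.584,.071,.024]])[0].astype(int);print(x,y)
y=min(y,300);x0,y0=x-110,y-80
cv2.imwrite('pics/w2.png',cv2.resize(im[y0:y0+190,x0:x0+220,::-1],None,fx=3,fy=3,interpolation=2)); print(x0,y0)
hsv=cv2.cvtColor(im,cv2.COLOR_RGB2HSV); m=cv2.inRange(hsv,(100,120,60),(125,255,255)); n,l,st,ce=cv2.connectedComponentsWithStats(m)
for i in range(1,n):
  if st[i,4]>60: print(st[i],ce[i],atz(W,ce[i],.024), 'bbox c',st[i,0]+st[i,2]/2-.5,st[i,1]+st[i,3]/2-.5)
```

```text
[0.58163301 0.16929769 0.16905123] [[0.0016, 1.0, 0.0009], [1.0, -0.0016, -0.0008], [-0.0008, 0.0009, -1.0]] [ 0.42086726 -0.04760449 -3.72574878] 0.26320729988678476
279 287
169 207
```

View pics/w2.png

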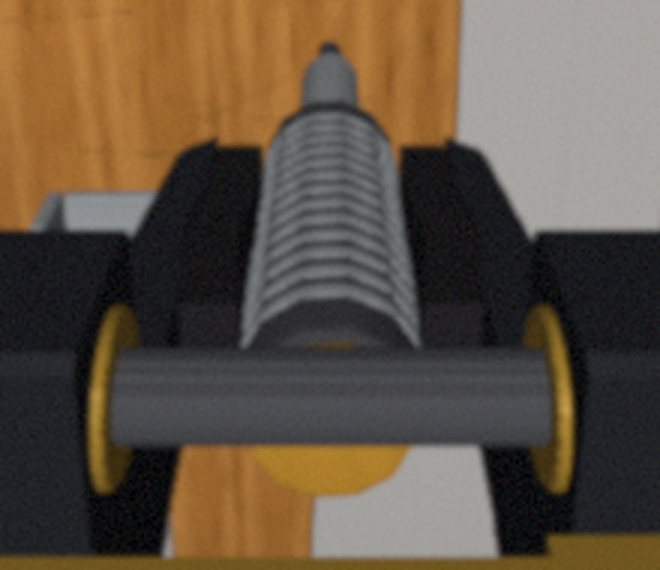

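The held punch hides the mark. The punch tip shows at pixel (279, 221). I'll back off in y so the mark shows above the tip.

Request:
carry_out --plan '[{"rot": [0, 0, 0], "xyz": [-0.035, 0.002, 0], "grip": 255}, {"rot": [0, 0, 0], "xyz": [-0.07, 0.002, 0], "grip": 255}, {"rot": [0, 0, 0], "xyz": [-0.1, 0.002, 0], "grip": 255}, {"rot": [0, 0, 0], "xyz": [-0.129, 0.002, 0], "grip": 255}, {"rot": [0, 0, 0], "xyz": [-0.129, 0.002, 0], "grip": 255}, {"rot": [0, 0, 0], "xyz": [-0.129, 0.002, 0], "grip": 255}, {"rot": [0, 0, 0], "xyz": [-0.129, 0.002, 0], "grip": 255}]'

```text
clock: 6.08
tool_pos: [0.5838, 0.0413, 0.1699]
eef_rot: [0.708, 0.707, 0.001, 0.001]
contact_force: [-0.4, -0.5, -3.2]
opening: 0.259
finger_force: 40.0
```

Run:
```python
from h import *
s=r.get_state(); W=cam('wrist'); im=r.snapshot('wrist'); p=s['tool_pos']; T=R.from_quat(s['eef_rot']); print(p,T.as_matrix().round(4).tolist())
x,y=proj(W,[[.584,.071,.024]])[0].astype(int);print(x,y)
x0,y0=x-100,y-50
cv2.imwrite('pics/w3.png',cv2.resize(im[y0:y0+150,x0:x0+200,::-1],None,fx=4,fy=4,interpolation=2)); print(x0,y0)
for d in(.0656,.0796,.0856,.0956): print(d,proj(W,[p+T.apply([0,0,d])]))
hsv=cv2.cvtColor(im,cv2.COLOR_RGB2HSV); m=cv2.inRange(hsv,(100,120,60),(125,255,255)); n,l,st,ce=cv2.connectedComponentsWithStats(m)
for i in range(1,n):
  if st[i,4]>60:
    b=(st[i,0]+st[i,2]/2-.5,st[i,1]+st[i,3]/2-.5); print(st[i],ce[i],atz(W,ce[i],.024), b,atz(W,b,.024))
```

```text
[0.5838299  0.04132242 0.16991663] [[0.0015, 1.0, 0.0026], [1.0, -0.0015, 0.001], [0.0011, 0.0026, -1.0]]
277 165
177 115
0.0656 [[277.36921541 225.73321494]]
0.0796 [[277.42954018 219.24167474]]
0.0856 [[277.45337601 216.67704717]]
0.0956 [[277.49071495 212.65993459]]
[266 153  23  24 308] [277.07467532 164.41883117] [0.58374505 0.07190997 0.024     ] (np.float64(277.0), np.float64(164.5)) [0.58367592 0.07183496 0.024     ]
```

View pics/w3.png

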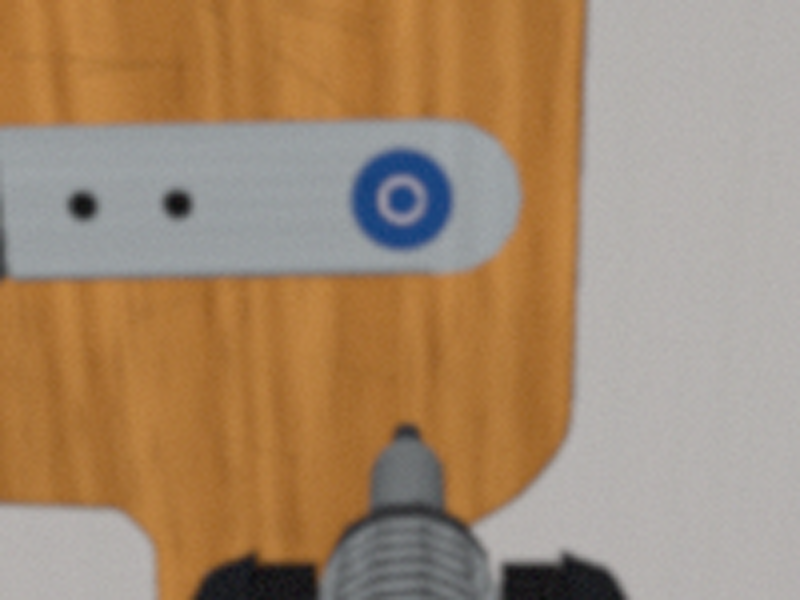

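Mark at (277.3, 164.8) gives a world position of (0.584, 0.072). The tip at (278.5, 221.5) sits about 1 mm to +x of its prediction, which matches the bias seen at the block. The target for the tool is therefore about (0.5828, 0.0716).

Request:
carry_out --plan '[{"rot": [0, 0, 0], "xyz": [0.015, -0.001, 0], "grip": 255}, {"rot": [0, 0, 0], "xyz": [0.0303, -0.001, 0], "grip": 255}, {"rot": [0, 0, 0], "xyz": [0.0303, -0.001, 0.015], "grip": 255}, {"rot": [0, 0, 0], "xyz": [0.0303, -0.001, 0.03], "grip": 255}, {"rot": [0, 0, 0], "xyz": [0.0303, -0.001, 0.042], "grip": 255}, {"rot": [0, 0, 0], "xyz": [0.0303, -0.001, 0.042], "grip": 255}, {"rot": [0, 0, 0], "xyz": [0.0303, -0.001, 0.042], "grip": 255}, {"rot": [0, 0, 0], "xyz": [0.0303, -0.001, 0.042], "grip": 255}]'

```text
clock: 6.8
tool_pos: [0.5827, 0.0728, 0.1276]
eef_rot: [0.707, 0.707, 0.001, 0.0]
contact_force: [-0.1, -0.1, -3.5]
opening: 0.262
finger_force: 40.0
```

Run:
```python
from h import *
s=r.get_state(); p=s['tool_pos']; T=R.from_quat(s['eef_rot']); print(p,T.as_matrix().round(4).tolist(),s['contact_force'])
ims=[]
for n in('scene','side'):
    c=cam(n); im=r.snapshot(n); x,y=proj(c,[[.583,.0715,.04]])[0].astype(int); x0,y0=x-35,y-35
    ims.append(cv2.resize(im[y0:y0+70,x0:x0+50+15,::-1],(400,431),interpolation=2))
    print(n,x0,y0,'scale',400/65,'pred nose',proj(c,[p+T.apply([0,0,.0656])]),'mark',proj(c,[[.5828,.0716,.024]]))
cv2.imwrite('pics/near.png',np.hstack(ims))
```

```text
[0.58265537 0.07283687 0.12756625] [[-0.0011, 1.0, 0.0016], [1.0, 0.0011, 0.0008], [0.0008, 0.0016, -1.0]] [-0.10530407 -0.08234137 -3.45380971]
scene 219 175 scale 6.153846153846154 pred nose [[254.02869332 203.77301487]] mark [[254.69911356 214.89148103]]
side 214 183 scale 6.153846153846154 pred nose [[248.91248987 211.00193177]] mark [[249.3418413  223.50613444]]
```

View pics/near.png

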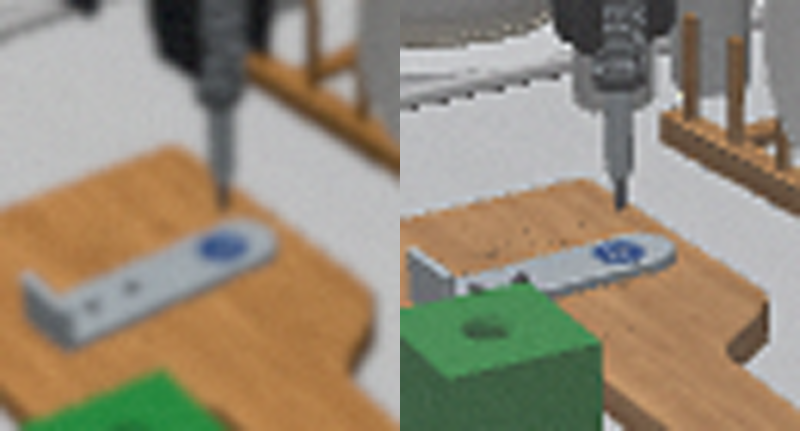

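Punch is upright with its tip above the ring in both views: scene tip (255.2, 209.1) and mark (255.2, 215), side tip (249.8, 217.1) and mark (249.5, 223.8). The point stands out by about 18 mm, so contact should come at tool z ≈ 0.108.

Request:
carry_out --plan '[{"rot": [0, 0, 0], "xyz": [-0.001, 0, 0.003], "grip": 255}, {"rot": [0, 0, 0], "xyz": [-0.001, 0, 0.006], "grip": 255}, {"rot": [0, 0, 0], "xyz": [-0.001, 0, 0.009], "grip": 255}, {"rot": [0, 0, 0], "xyz": [-0.001, 0, 0.012], "grip": 255}, {"rot": [0, 0, 0], "xyz": [-0.001, 0, 0.014], "grip": 255}, {"rot": [0, 0, 0], "xyz": [-0.001, 0, 0.014], "grip": 255}, {"rot": [0, 0, 0], "xyz": [-0.001, 0, 0.014], "grip": 255}, {"rot": [0, 0, 0], "xyz": [-0.001, 0, 0.014], "grip": 255}]'

```text
clock: 7.57
tool_pos: [0.5821, 0.0709, 0.1128]
eef_rot: [0.707, 0.707, 0.0, 0.0]
contact_force: [0.6, 1.2, -3.4]
opening: 0.262
finger_force: 40.0
```

Run:
```python
from h import *
s=r.get_state(); p=s['tool_pos']; T=R.from_quat(s['eef_rot']); print(p,T.as_matrix().round(4).tolist(),s['contact_force'])
```

```text
[0.58211009 0.07085949 0.1127562 ] [[-0.0, 1.0, 0.0002], [1.0, 0.0, 0.0001], [0.0001, 0.0002, -1.0]] [ 0.59608276  1.16734776 -3.42529148]
```

Request:
carry_out --plan '[{"rot": [0, 0, 0], "xyz": [0.0007, 0.0007, 0.001], "grip": 255}, {"rot": [0, 0, 0], "xyz": [0.0007, 0.0007, 0.002], "grip": 255}, {"rot": [0, 0, 0], "xyz": [0.0007, 0.0007, 0.003], "grip": 255}, {"rot": [0, 0, 0], "xyz": [0.0007, 0.0007, 0.003], "grip": 255}, {"rot": [0, 0, 0], "xyz": [0.0007, 0.0007, 0.003], "grip": 255}, {"rot": [0, 0, 0], "xyz": [0.0007, 0.0007, 0.003], "grip": 255}]'

```text
clock: 8.07
tool_pos: [0.5827, 0.0715, 0.1097]
eef_rot: [0.707, 0.707, 0.0, 0.0]
contact_force: [0.5, -0.4, -3.7]
opening: 0.262
finger_force: 40.0
```

Request:
carry_out --plan '[{"rot": [0, 0, 0], "xyz": [0, 0, 0.001], "grip": 255}, {"rot": [0, 0, 0], "xyz": [0, 0, 0.002], "grip": 255}, {"rot": [0, 0, 0], "xyz": [0, 0, 0.002], "grip": 255}, {"rot": [0, 0, 0], "xyz": [0, 0, 0.002], "grip": 255}]'

```text
clock: 8.4
tool_pos: [0.5827, 0.0715, 0.1076]
eef_rot: [0.707, 0.707, -0.0, -0.0]
contact_force: [0.7, -0.3, -2.6]
opening: 0.259
finger_force: 40.0
```

Request:
carry_out --plan '[{"rot": [0, 0, 0], "xyz": [0, 0, 0.001], "grip": 255}, {"rot": [0, 0, 0], "xyz": [0, 0, 0.001], "grip": 255}, {"rot": [0, 0, 0], "xyz": [0, 0, 0.001], "grip": 255}]'

```text
clock: 8.65
tool_pos: [0.5827, 0.0715, 0.1067]
eef_rot: [0.707, 0.707, -0.0, -0.0]
contact_force: [0.8, -0.2, -3.8]
opening: 0.259
finger_force: 40.0
```

Request:
carry_out --plan '[{"rot": [0, 0, 0], "xyz": [0, 0, 0.001], "grip": 255}, {"rot": [0, 0, 0], "xyz": [0, 0, 0.001], "grip": 255}, {"rot": [0, 0, 0], "xyz": [0, 0, 0.001], "grip": 255}]'

```text
clock: 8.9
tool_pos: [0.5827, 0.0715, 0.1057]
eef_rot: [0.707, 0.707, -0.0, -0.0]
contact_force: [0.3, 0.4, -3.0]
opening: 0.265
finger_force: 40.0
```

Noise is about 1 N and there is no contact yet.

Request:
carry_out --plan '[{"rot": [0, 0, 0], "xyz": [0, 0, 0.001], "grip": 255}, {"rot": [0, 0, 0], "xyz": [0, 0, 0.001], "grip": 255}, {"rot": [0, 0, 0], "xyz": [0, 0, 0.001], "grip": 255}]'

```text
clock: 9.15
tool_pos: [0.5829, 0.0715, 0.105]
eef_rot: [0.707, 0.707, 0.0, 0.0]
contact_force: [-0.6, -0.1, 0.3]
opening: 0.26
finger_force: 40.0
```

Request:
carry_out --plan '[{"rot": [0, 0, 0], "xyz": [0, 0, 0.001], "grip": 255}, {"rot": [0, 0, 0], "xyz": [0, 0, 0.001], "grip": 255}, {"rot": [0, 0, 0], "xyz": [0, 0, 0.001], "grip": 255}]'

```text
clock: 9.4
tool_pos: [0.5829, 0.0716, 0.1041]
eef_rot: [0.707, 0.707, 0.0, 0.0]
contact_force: [-0.7, 0.0, 2.2]
opening: 0.262
finger_force: 40.0
```

Request:
carry_out --plan '[{"rot": [0, 0, 0], "xyz": [0, 0, 0.001], "grip": 255}, {"rot": [0, 0, 0], "xyz": [0, 0, 0.001], "grip": 255}, {"rot": [0, 0, 0], "xyz": [0, 0, 0.001], "grip": 255}]'

```text
clock: 9.65
tool_pos: [0.583, 0.0716, 0.103]
eef_rot: [0.707, 0.707, 0.0, 0.0]
contact_force: [-0.3, -0.5, 4.4]
opening: 0.264
finger_force: 40.0
```

Run:
```python
from h import *
ims=[]
for n in('scene','side'):
    c=cam(n); im=r.snapshot(n); x,y=proj(c,[[.583,.0715,.024]])[0].astype(int); x0,y0=x-20,y-20
    ims.append(cv2.resize(im[y0:y0+36,x0:x0+40,::-1],None,fx=10,fy=10,interpolation=2)); print(n,x0,y0)
cv2.imwrite('pics/touch.png',np.hstack(ims))
```

```text
scene 234 194
side 229 203
```

View pics/touch.png

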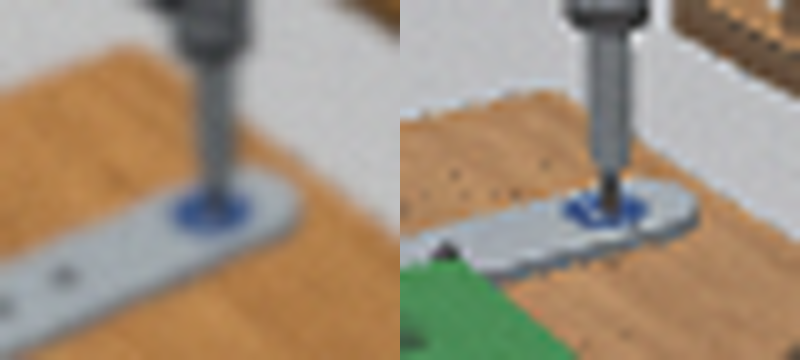

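The tip stands inside the ring: scene tip (215,210) against patch centre (211,210), which is under 1 mm off. I'll press on slowly.

Request:
carry_out --plan '[{"rot": [0, 0, 0], "xyz": [0, 0, 0.001], "grip": 255}, {"rot": [0, 0, 0], "xyz": [0, 0, 0.002], "grip": 255}, {"rot": [0, 0, 0], "xyz": [0, 0, 0.002], "grip": 255}, {"rot": [0, 0, 0], "xyz": [0, 0, 0.002], "grip": 255}]'

```text
clock: 10.08
tool_pos: [0.5831, 0.0716, 0.1014]
eef_rot: [0.707, 0.707, 0.0, 0.0]
contact_force: [-2.8, -0.1, 8.8]
opening: 0.267
finger_force: 40.0
```

Request:
carry_out --plan '[{"rot": [0, 0, 0], "xyz": [0, 0, 0.0005], "grip": 255}, {"rot": [0, 0, 0], "xyz": [0, 0, 0.001], "grip": 255}, {"rot": [0, 0, 0], "xyz": [0, 0, 0.001], "grip": 255}]'

```text
clock: 10.33
tool_pos: [0.5831, 0.0716, 0.1006]
eef_rot: [0.707, 0.707, 0.0, 0.0]
contact_force: [-3.0, 0.6, 11.1]
opening: 0.263
finger_force: 40.0
```

Request:
carry_out --plan '[{"rot": [0, 0, 0], "xyz": [0, 0, 0.0005], "grip": 255}, {"rot": [0, 0, 0], "xyz": [0, 0, 0.001], "grip": 255}, {"rot": [0, 0, 0], "xyz": [0, 0, 0.001], "grip": 255}, {"rot": [0, 0, 0], "xyz": [0, 0, 0.001], "grip": 255}]'

```text
clock: 10.67
tool_pos: [0.583, 0.0715, 0.0989]
eef_rot: [0.707, 0.707, 0.0, 0.0]
contact_force: [-0.9, 0.1, 5.1]
opening: 0.258
finger_force: 40.0
```

The force dropped from about 14.7 to 8.7 N, so it has snapped. I'll hold a moment, then lift straight up.

Request:
carry_out --plan '[{"rot": [0, 0, 0], "xyz": [0, 0, 0], "grip": 255}, {"rot": [0, 0, 0], "xyz": [0, 0, -0.005], "grip": 255}, {"rot": [0, 0, 0], "xyz": [0, 0, -0.015], "grip": 255}, {"rot": [0, 0, 0], "xyz": [0, 0, -0.035], "grip": 255}, {"rot": [0, 0, 0], "xyz": [0, 0, -0.065], "grip": 255}, {"rot": [0, 0, 0], "xyz": [0, 0, -0.1], "grip": 255}, {"rot": [0, 0, 0], "xyz": [0, 0, -0.135], "grip": 255}, {"rot": [0, 0, 0], "xyz": [0, 0, -0.145], "grip": 255}]'

```text
clock: 11.33
tool_pos: [0.5849, 0.072, 0.2487]
eef_rot: [0.707, 0.707, 0.003, 0.002]
contact_force: [-0.1, 0.3, -3.1]
opening: 0.26
finger_force: 40.0
```

Request:
carry_out --plan '[{"rot": [0, 0, 0], "xyz": [-0.03, -0.006, 0], "grip": 255}, {"rot": [0, 0, 0], "xyz": [-0.07, -0.014, 0], "grip": 255}, {"rot": [0, 0, 0], "xyz": [-0.11, -0.022, 0], "grip": 255}, {"rot": [0, 0, 0], "xyz": [-0.15, -0.03, 0], "grip": 255}, {"rot": [0, 0, 0], "xyz": [-0.19, -0.04, 0], "grip": 255}, {"rot": [0, 0, 0], "xyz": [-0.23, -0.048, 0], "grip": 255}, {"rot": [0, 0, 0], "xyz": [-0.265, -0.056, 0], "grip": 255}, {"rot": [0, 0, 0], "xyz": [-0.29, -0.062, 0], "grip": 255}]'

```text
clock: 12.0
tool_pos: [0.5179, -0.223, 0.2425]
eef_rot: [0.709, 0.706, -0.002, -0.001]
contact_force: [0.9, 0.3, -3.6]
opening: 0.263
finger_force: 40.0
```

Run:
```python
from h import *
s=r.get_state(); p=s['tool_pos']; T=R.from_quat(s['eef_rot']); print(p,T.as_matrix().round(4).tolist(),s['contact_force'],s['qd'].round(3))
```

```text
[ 0.51793343 -0.22295369  0.24246574] [[0.0043, 1.0, -0.0035], [1.0, -0.0043, -0.0015], [-0.0015, -0.0035, -1.0]] [ 0.86803812  0.25810619 -3.56271049] [ 0.531  0.058 -0.058 -0.13   0.006  0.072  0.508]
```

Request:
carry_out --plan '[{"rot": [0, 0, 0], "xyz": [-0.03, -0.005, 0], "grip": 255}, {"rot": [0, 0, 0], "xyz": [-0.061, -0.011, 0], "grip": 255}, {"rot": [0, 0, 0], "xyz": [-0.061, -0.011, 0], "grip": 255}, {"rot": [0, 0, 0], "xyz": [-0.061, -0.011, 0], "grip": 255}, {"rot": [0, 0, 0], "xyz": [-0.061, -0.011, 0], "grip": 255}, {"rot": [0, 0, 0], "xyz": [-0.061, -0.011, 0], "grip": 255}, {"rot": [0, 0, 0], "xyz": [-0.061, -0.011, 0], "grip": 255}, {"rot": [0, 0, 0], "xyz": [-0.061, -0.011, 0], "grip": 255}]'

```text
clock: 12.67
tool_pos: [0.5101, -0.2781, 0.2436]
eef_rot: [0.706, 0.708, 0.0, -0.0]
contact_force: [0.6, 0.8, -2.8]
opening: 0.264
finger_force: 40.0
```

Request:
carry_out --plan '[{"rot": [0, 0, 0], "xyz": [0, 0, 0], "grip": 255}, {"rot": [0, 0, 0], "xyz": [0, 0, 0], "grip": 255}, {"rot": [0, 0, 0], "xyz": [0, 0, 0], "grip": 255}, {"rot": [0, 0, 0], "xyz": [0, 0, 0], "grip": 255}]'

```text
clock: 13.0
tool_pos: [0.5098, -0.2794, 0.2438]
eef_rot: [0.707, 0.707, 0.0, 0.0]
contact_force: [-0.3, 0.6, -2.9]
opening: 0.26
finger_force: 40.0
```

Run:
```python
from h import *
s=r.get_state(); p=s['tool_pos']; T=R.from_quat(s['eef_rot']); print(p,T.as_matrix().round(4).tolist(),s['contact_force'],s['qd'].round(3))
```

```text
[ 0.50975571 -0.27939059  0.24377153] [[-0.0002, 1.0, 0.0001], [1.0, 0.0002, -0.0], [-0.0, 0.0001, -1.0]] [-0.33974216  0.60403858 -2.85707359] [ 0.004 -0.002  0.001 -0.001 -0.    -0.     0.   ]
```

Request:
carry_out --plan '[{"rot": [0, 0, 0], "xyz": [0, 0, 0.01], "grip": 255}, {"rot": [0, 0, 0], "xyz": [0, 0, 0.02], "grip": 255}, {"rot": [0, 0, 0], "xyz": [0, 0, 0.03], "grip": 255}, {"rot": [0, 0, 0], "xyz": [0, 0, 0.04], "grip": 255}, {"rot": [0, 0, 0], "xyz": [0, 0, 0.05], "grip": 255}, {"rot": [0, 0, 0], "xyz": [0, 0, 0.06], "grip": 255}, {"rot": [0, 0, 0], "xyz": [0, 0, 0.07], "grip": 255}, {"rot": [0, 0, 0], "xyz": [0, 0, 0.07], "grip": 255}]'

```text
clock: 13.67
tool_pos: [0.5084, -0.2789, 0.1713]
eef_rot: [0.707, 0.707, -0.001, -0.002]
contact_force: [0.3, -0.1, -4.2]
opening: 0.263
finger_force: 40.0
```

Request:
carry_out --plan '[{"rot": [0, 0, 0], "xyz": [0, 0, 0.008], "grip": 255}, {"rot": [0, 0, 0], "xyz": [0, 0, 0.016], "grip": 255}, {"rot": [0, 0, 0], "xyz": [0, 0, 0.024], "grip": 255}, {"rot": [0, 0, 0], "xyz": [0, 0, 0.032], "grip": 255}, {"rot": [0, 0, 0], "xyz": [0, 0, 0.04], "grip": 255}, {"rot": [0, 0, 0], "xyz": [0, 0, 0.048], "grip": 255}, {"rot": [0, 0, 0], "xyz": [0, 0, 0.054], "grip": 255}, {"rot": [0, 0, 0], "xyz": [0, 0, 0.056], "grip": 255}]'

```text
clock: 14.33
tool_pos: [0.5092, -0.2792, 0.1165]
eef_rot: [0.707, 0.707, -0.0, -0.001]
contact_force: [-0.3, 0.3, -2.9]
opening: 0.265
finger_force: 40.0
```

In the hole without resistance. Now the last millimetres.

Request:
carry_out --plan '[{"rot": [0, 0, 0], "xyz": [0, 0, 0.003], "grip": 255}, {"rot": [0, 0, 0], "xyz": [0, 0, 0.006], "grip": 255}, {"rot": [0, 0, 0], "xyz": [0, 0, 0.008], "grip": 255}, {"rot": [0, 0, 0], "xyz": [0, 0, 0.008], "grip": 255}, {"rot": [0, 0, 0], "xyz": [0, 0, 0.008], "grip": 255}]'

```text
clock: 14.75
tool_pos: [0.5098, -0.2795, 0.1098]
eef_rot: [0.707, 0.707, 0.0, 0.0]
contact_force: [-0.6, 0.2, -2.6]
opening: 0.259
finger_force: 40.0
```

Request:
carry_out --plan '[{"rot": [0, 0, 0], "xyz": [0, 0, 0.001], "grip": 255}, {"rot": [0, 0, 0], "xyz": [0, 0, 0.002], "grip": 255}, {"rot": [0, 0, 0], "xyz": [0, 0, 0.002], "grip": 255}, {"rot": [0, 0, 0], "xyz": [0, 0, 0.002], "grip": 255}]'

```text
clock: 15.08
tool_pos: [0.5098, -0.2796, 0.1085]
eef_rot: [0.707, 0.707, 0.0, 0.0]
contact_force: [-2.1, 0.9, 4.7]
opening: 0.26
finger_force: 40.0
```

Seated at the same height as it was gripped (0.1085), so I release.

Request:
carry_out --plan '[{"rot": [0, 0, 0], "xyz": [0, 0, -0.001], "grip": 255}, {"rot": [0, 0, 0], "xyz": [0, 0, -0.001], "grip": 200}, {"rot": [0, 0, 0], "xyz": [0, 0, -0.001], "grip": 100}, {"rot": [0, 0, 0], "xyz": [0, 0, -0.001], "grip": 0}, {"rot": [0, 0, 0], "xyz": [0, 0, -0.001], "grip": 0}, {"rot": [0, 0, 0], "xyz": [0, 0, -0.001], "grip": 0}, {"rot": [0, 0, 0], "xyz": [0, 0, -0.001], "grip": 0}, {"rot": [0, 0, 0], "xyz": [0, 0, -0.001], "grip": 0}]'

```text
clock: 15.75
tool_pos: [0.5099, -0.2795, 0.1088]
eef_rot: [0.707, 0.707, 0.0, 0.0]
contact_force: [-0.1, 0.2, -0.1]
opening: 0.692
finger_force: 0.0
```

Request:
carry_out --plan '[{"rot": [0, 0, 0], "xyz": [0, 0, 0], "grip": 0}, {"rot": [0, 0, 0], "xyz": [0, 0, 0], "grip": 0}, {"rot": [0, 0, 0], "xyz": [0, 0, 0], "grip": 0}, {"rot": [0, 0, 0], "xyz": [0, 0, -0.02], "grip": 0}, {"rot": [0, 0, 0], "xyz": [0, 0, -0.05], "grip": 0}, {"rot": [0, 0, 0], "xyz": [0, 0, -0.085], "grip": 0}, {"rot": [0, 0, 0], "xyz": [0, 0, -0.12], "grip": 0}, {"rot": [0, 0, 0], "xyz": [0, 0, -0.15], "grip": 0}]'

```text
clock: 16.42
tool_pos: [0.5099, -0.2795, 0.261]
eef_rot: [0.707, 0.707, 0.0, 0.001]
contact_force: [1.0, -0.7, -0.2]
opening: 1.0
finger_force: 0.0
```

Request:
carry_out --plan '[{"rot": [0, 0, 0], "xyz": [0.02, 0, 0], "grip": 0}, {"rot": [0, 0, 0], "xyz": [0.05, 0, 0], "grip": 0}, {"rot": [0, 0, 0], "xyz": [0.08, 0, 0], "grip": 0}, {"rot": [0, 0, 0], "xyz": [0.1, 0, 0], "grip": 0}, {"rot": [0, 0, 0], "xyz": [0.1, 0, 0], "grip": 0}, {"rot": [0, 0, 0], "xyz": [0.1, 0, 0], "grip": 0}]'

```text
clock: 16.92
tool_pos: [0.5099, -0.1783, 0.2589]
eef_rot: [0.706, 0.708, 0.0, 0.0]
contact_force: [-0.1, -0.9, 0.4]
opening: 1.0
finger_force: 0.0
```

Run:
```python
from h import *
s=r.get_state(); print(s['tool_pos'],s['opening'],s['contact_force'])
for_=[]
D=r.snapshot('side'); S=r.snapshot('scene')
a0=cv2.imread('pics/side0.png')[180:320,190:400]; a=D[180:320,190:400,::-1]; b=S[195:335,200:410,::-1]
cv2.imwrite('pics/end.png',np.hstack([cv2.resize(x,(390,260),interpolation=2) for x in(a,b)]))
b0=cv2.imread('pics/side0.png')[225:300,280:325].astype(int); print('punch diff',abs(b0-D[225:300,280:325,::-1]).mean())
b0=cv2.imread('pics/side0.png')[215:245,205:265].astype(int); print('blank diff',abs(b0-D[215:245,205:265,::-1]).mean())
```

```text
[ 0.50985191 -0.17833731  0.25891633] 0.9996035928239577 [-0.07880177 -0.86633372  0.40920172]
punch diff 4.512098765432099
blank diff 2.337962962962963
```

View pics/end.png

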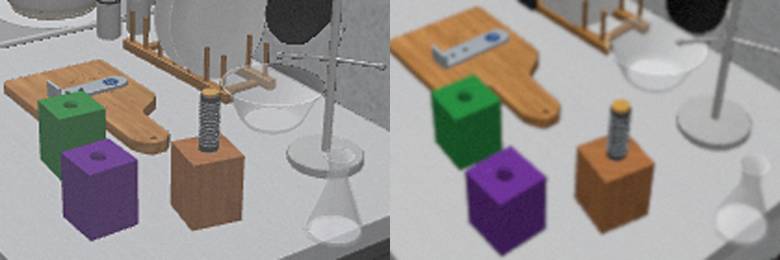

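The punch stands upright and home in the wooden block (left view cap at (209,92)). The blank is unmoved at (88,86) and everything else is in place.

```bash
python3 -c "
from plant import r
print(r.finish_job())"
```

```text
the job is handed in; nothing more can be done
None
```

The job is handed in, with no verdict returned: the punch snapped once inside the ring without reaching its hard stop, it is back upright and fully home in its wooden block, and the blank and everything else look undisturbed in the final pictures.

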